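# Lock a display block to the bench eye with its snap hook

### The arm

A 6-joint arm with a two-finger parallel gripper is mounted at the origin on the work surface; the furniture and walls round the work are solid. World frame = base frame: x ahead of the robot, y to its left, z up, the work surface at z = 0. Lengths are in m, angles in degrees, forces in N, time in s.
With the tool pointing down it reaches from about 0.35 to 0.975 m from the base axis. Payload 4.9 kg.
Tool frame: the origin (TCP) lies between the finger pads; the fingertips stand 17 mm ahead of it and the grasp point (between the pads) lies 2 mm behind it; z points along the fingers, y is the line along which they close (so a half turn about z gives the same grasp; the last joint's range is limited). The gripper opens to 85 mm and grips with 20 to 120 N. Pads are 22 mm wide; open, the fingers measure 114 mm over their backs; the gripper's body (76 mm by 85 mm) begins 54 mm behind the grasp point. The pads swing forward as they close: fully open they stand 13 mm farther back than shut.
Start: joints at [61.937, 3.019, 92.412, -0, 84.569, -6.818], TCP at [0.226, 0.583, 0.248] pointing down, gripper open.
Joint ranges: [-172.51, 172.51], [-57.92, 126.97], [3.15, 148.05], [-58.71, 238.71], [5.1, 150.11], [-179.66, 179.66]. Speed limits (degrees/s): [147.25, 147.25, 180, 180, 180, 180].

### API

Orientations are given as [roll, pitch, yaw] about the fixed x, y, z axes, in that order (R = Rz(yaw) Ry(pitch) Rx(roll)).
In Python, from bench import robot gives the robot as it stands. The module is installed in compiled form; this text tells all that it offers.
- The arm moves only by the shell command python3 -m handwheel 'ROWS' [FORCE]. ROWS is JSON, a list of rows, each a list of 3 entries, a list of its own where there are three numbers: the shift along the tool's x, y, z in units of 0.75 m (1.0 is 0.75 m), then the turn, a rotation vector about the tool's x, y, z in units of pi rad (1.0 is pi rad), then the opening, from -1 (shut) to 1 (fully open), so that 0 is half open. In form: [[[x, y, z], [ax, ay, az], grip], ...]. A call has 1 to 20 rows; each row is the pose to reach, as a shift and turn from the pose commanded when the call began, along the tool's axes at that moment, turning the shorter way round; what a row does not reach only later rows make up. A row lasts 1/12 s, in which the tool goes at most 41.7 mm and 7.16 degrees, less where a joint would pass 70% of its speed; a pose out of reach is approached as far as the arm can. A call with a number of a shift or a turn outside -1 to 1 is refused whole. A call with a gripper value outside its range is refused whole. The fingers move at their own pace and stop on an object; FORCE is the grip in N (left out, the last holds). Time passes only in rows, so rows that repeat a pose let the fingers close. It gives the time, the measured TCP pose, the force, the opening and the grip force at its end, in the units of the state.
- robot.observe(): the state, without advancing time (a new reading comes with each control period).
- robot.camera(name): name is "scene" or "top"; returns a dict with "color" (420x560x3 uint8, red, green, blue), "fx", "fy", "cx", "cy" (pixels), "D" ([k1, k2, p1, p2, k3] as OpenCV has them; the pictures are not rectified), "rvec" (rotation vector, rad) and "tvec" (3), from world to camera coordinates, as OpenCV has them. Camera axes: x right, y down, z forward; pixel columns grow to the right and rows downward; lengths in m; the calibration is good to about 2 mm. A picture is of the moment at which its call begins. There is no depth.
- robot.hand_in(): hands the job in; it is judged then, once.
The state is a dict: "t": time; "qpos": joint angles; "dq": joint speeds; "joint_efforts": joint torques, N m; "tool_pos": TCP position; "tcp_rot": TCP orientation; "ft_force": force on the tool from outside, world axes, zero at the start; "torque": the same for the moment, N m; "finger_gap": finger opening in m; "grasp_force": force on a finger pad.
Only numpy, scipy, OpenCV 4.12 (cv2) and the standard library are available. Lean on these libraries where they do the work, as an engineer would, in place of code of your own. Each camera call takes 0.05 s, during which the arm holds its last target. There are 200 camera calls.

### The job

The oak display block carries a steel snap hook with a sprung gate. Push the block along the bench, without lifting it, so that the hook goes onto the near end of the bench anchor's standing eye and the gate flicks shut behind the bar; then draw the block back towards you in a gentle but definite tug, so that the shut gate pulls on the eye, and let go with the hook still clipped on. Use no more force than needed and do not disturb the other things on the bench.

Things in the scene. Friction and masses are not known exactly. Their poses are not given: they have to be found in the camera images.
- riser: Loose oak display block, slotted, dark bracelets on top, about 0.5 kg (0.4 to 0.65) with its hook. Wood: 88 mm in x, y from -72 to +78 mm, 34 mm high (bracelets to 43 mm cannot be touched). Origin: underside, midway in x. Its +x side (front) carries the snap hook; the rear side and both ends are flat and upright.
- hook_throat (a point): Middle of the throat bottom of the steel hook, in the block's frame at x 66, y 0, z 24 mm. The hook is a level fork (z 20 to 28) open to +x: arms 26 mm apart inside, 42 outside, straight to x 116 mm, then noses flaring to x 125 mm, 57 mm overall. Shank 14 mm wide, from the block's front face at x 44 to the crossbar at x 58. Screw plate on the front face: 50 mm wide, 3 mm thick.
- hook_mouth (a point): Point midway between the hook's arms on the gate line, at x 110, y 0, z 24 mm of the block. Its axes are the block's; its -x runs into the throat. The gate flicks shut once the bar's centre is some 26 to 34 mm behind this line; at 39 mm the bar meets the throat bottom.
- gate (a joint): Sprung gate: flat dark bar 28 mm long, 5 mm thick, hinged on the +y arm at x 110, y 15 mm of the block, across the mouth. 0 = shut; grows as it swings inward, to 1.5 rad; it cannot swing outward. Spring torque 0.045 Nm shut, 0.11 Nm open: a bar at mid-mouth needs 3 N to start it, 7 to 9 N on the way, up to 18 N nearer the hinge (block's sliding friction of 1 to 4 N included).
- anchor: Bench anchor, fixed: steel base plate 90 (x) x 50 (y) x 5 mm, four screws, origin at the centre of its underside. On it an oblong closed steel eye stands upright in its x-z plane: bar 9 mm thick, 73 mm long in x, top 51 mm above the bench. The hook comes from its -x side, pointing along its +x, one arm on each side of the eye.
- eye_near (a point): Middle of the upright near end of the eye's bar (vertical here), 32 mm to -x of the anchor's centre, 26 mm above the bench. The hook must close round this. With the shut gate pulled against it, it lies 7 mm to -x of hook_mouth in the block's frame.
- gift_box: White gift box 57 x 87 x 105 mm, loose bystander beside the anchor; origin at the centre of its underside.
- hex_block: Six-sided oak prism with a dark bracelet, 56 x 62 x 47 mm, loose bystander beside the anchor; origin at the centre of its underside.
- tin: Round aluminium tin, 58 mm across, 23 mm high, loose bystander to the left of the anchor; origin at the centre of its underside.
Mind the look-alikes: they are no part of the job. What is shaped like the anchor but pink, purple or yellow is not meant.

How it is judged:
By the outcome, as a careful person would: the job done as asked, in the order asked, and still so for the second after the job is handed in, with the robot touching nothing.
It also fails if it takes over 72 s, if anything falls off the work surface, if the arm or the gripper's body presses on something with over 40 N, if the wrist force passes 120 N, or if a joint passes its speed limit or range.

## Working session

There is one attempt and no reset: what is moved stays moved. The work goes in short steps, Python scripts to look and compute and a shell command to move; the robot and the scene stay as the last step left them, time stands still between calls to the robot, and variables do not carry over. Pictures are saved under pics/ and viewed, at most 10 in all, crops included, and the job is handed in when it is done.

```bash
mkdir -p pics
python3 - <<'E'
from bench import robot
import cv2
for n in("scene","top"):
    c=robot.camera(n); cv2.imwrite(f"pics/{n}0.png",c["color"][:,:,::-1]); print(n,c["fx"],c["cx"],c["cy"],c["D"],c["rvec"],c["tvec"])
print(robot.observe())
E
```

```text
scene 410.0361570284811 281.488064917644 213.97657431330845 [-0.11057828  0.          0.          0.          0.        ] [ 2.31295525 -0.55494211  0.24201846] [-0.54032926  0.26107313  0.90764654]
top 452.1188229104588 279.0859783617562 202.354123489734 [-0.08022209  0.          0.          0.          0.        ] [ 2.15542851 -2.1660437   0.11130972] [0.04149494 0.63493433 1.17278832]
{'t': 0.1, 'qpos': array([ 6.19350687e+01,  3.05330240e+00,  9.24842585e+01,  1.83051637e-03,
        8.45693581e+01, -6.81976100e+00]), 'dq': array([ 0.05692174, -0.10432376, -0.10909302,  0.06840243,  0.02359676,
        0.01751891]), 'joint_efforts': array([-5.53008449e-04, -3.94905388e+01, -3.71362889e+01, -1.69517662e-04,
        3.91708381e-03, -1.40602546e-05]), 'tool_pos': array([0.22622936, 0.58204653, 0.24718747]), 'tcp_rot': array([-1.79894054e+02, -1.45053199e-02,  1.58754641e+02]), 'ft_force': array([0.65447753, 0.31767374, 0.69868676]), 'torque': array([-0.01187681,  0.00864912,  0.02578108]), 'grasp_force': 0.0, 'finger_gap': 0.08555280229083713}
```

View pics/scene0.png

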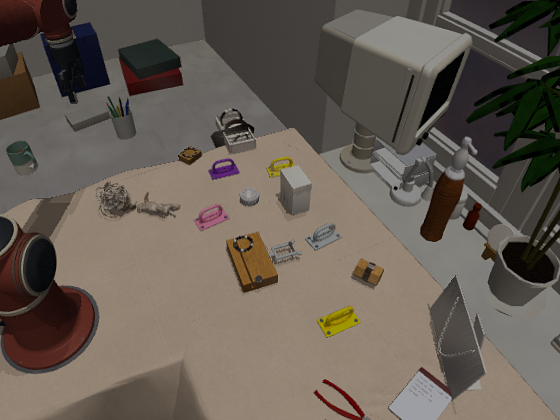

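View pics/top0.png

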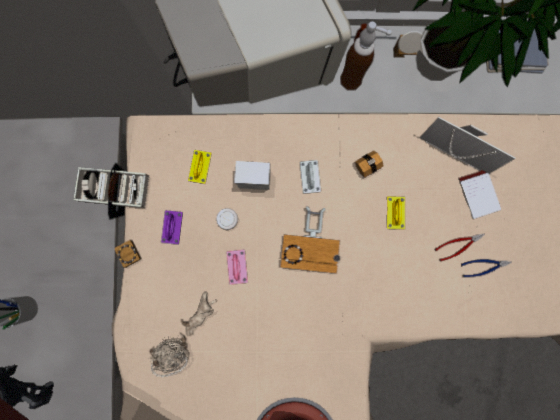

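The scene shows the block at (252,260), with the silver anchor at (323,236). In the top view the block is at (310,254), the hook at (314,220) and the anchor at (310,176). Next I'll enlarge both views.

Run:
```python
import cv2
a=cv2.imread("pics/top0.png")[150:280,265:355]; cv2.imwrite("pics/t1.png",cv2.resize(a[:125],None,fx=4.8,fy=4.8,interpolation=cv2.INTER_CUBIC))
a=cv2.imread("pics/scene0.png")[215:300,220:350]; cv2.imwrite("pics/s1.png",cv2.resize(a,None,fx=6,fy=6,interpolation=cv2.INTER_CUBIC))
```

```text
(no output)
```

View pics/t1.png

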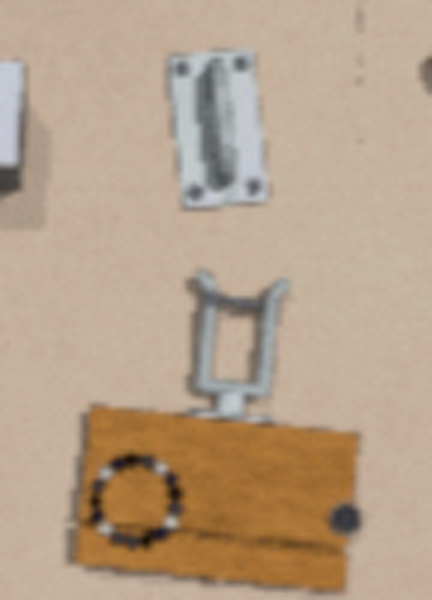

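View pics/s1.png

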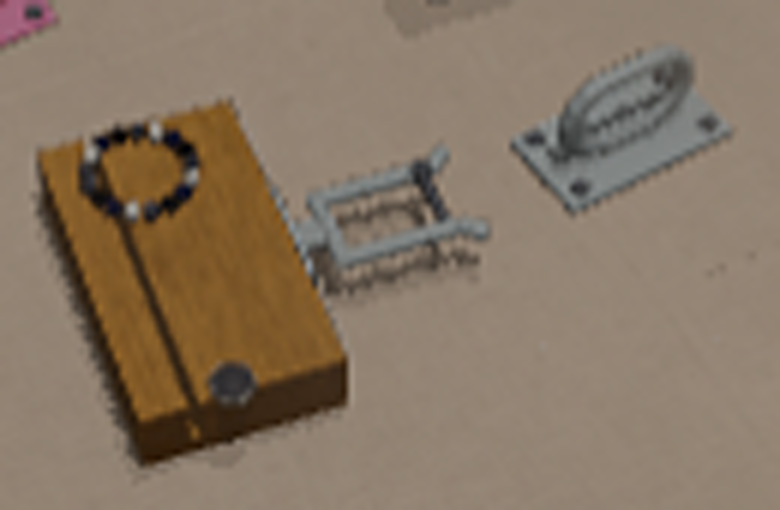

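Top crop (4.8x, from 265,150): block top corners (91,405), (359,433), (345,590), (78,563); plate corners (168,55), (250,51), (269,200), (183,208). 
Scene crop (6x, from 220,215): block top corners (230,100), (347,358), (138,423), (38,150); plate corners (513,146), (575,212), (732,130). The gate is shut and spans the mouth.

```bash
cat > h.py <<'E'
import numpy as np,cv2
from scipy.optimize import least_squares
K={"scene":(410.036,281.488,213.977,-.11057828,[2.31295525,-.55494211,.24201846],[-.54032926,.26107313,.90764654]),
"top":(452.1188,279.086,202.354,-.08022209,[2.15542851,-2.1660437,.11130972],[.04149494,.63493433,1.17278832])}
crop={"scene":(6,220,215),"top":(4.8,265,150)}
def proj(n,P):
    f,cx,cy,k,r,t=K[n]
    return cv2.projectPoints(np.float64(P).reshape(-1,1,3),np.array(r),np.array(t),np.array([[f,0,cx],[0,f,cy],[0,0,1.]]),np.array([k,0,0,0,0]))[0].reshape(-1,2)
def full(n,uv,c=None):
    s,x,y=(c or crop)[n]; return (np.float64(uv)+.5)/s-.5+[x,y]
def T(p,M):
    c,s=np.cos(p[2]),np.sin(p[2]); M=np.float64(M).reshape(-1,3)
    return np.c_[p[0]+c*M[:,0]-s*M[:,1],p[1]+s*M[:,0]+c*M[:,1],M[:,2]]
def fit(obs,p0,z=None):
    # obs: list (view, model pts, full px); 4th parameter = height offset
    def r(p):
        return np.concatenate([(proj(n,T(p,M)+[0,0,p[3]])-uv).ravel() for n,M,uv in obs])
    s=least_squares(r,list(p0)+[0.]); return s.x,np.round(s.fun,2)
B=np.array([[44,78,34],[44,-72,34],[-44,-72,34],[-44,78,34]])/1e3
A=np.array([[45,25,5],[45,-25,5],[-45,-25,5],[-45,25,5]])/1e3
E
python3 - <<'E'
from h import *
np.set_printoptions(suppress=True,precision=4)
bt=full("top",[(91,405),(359,433),(345,590),(78,563)]);bs=full("scene",[(230,100),(347,358),(138,423),(38,150)])
at=full("top",[(168,55),(250,51),(269,200),(183,208)]);as_=full("scene",[(732,130),(575,212),(513,146)])
for M,o in((B,[("top",B,bt),("scene",B,bs)]),(A,[("top",A,at),("scene",A[[1,2,3]],as_)])):
    for oo in(o,o[:1],o[1:]):
        p,r=fit(oo,[.5,0,0]); print(p[:2],np.degrees(p[2]),p[3],r.reshape(-1,2).tolist())
E
```

```text
[ 0.4988 -0.0458] -6.345079747786568 -0.0016577581942362005 [[0.01, -0.13], [0.32, -0.04], [0.11, 0.47], [-0.78, 0.09], [-0.02, -0.19], [0.42, 0.2], [0.27, -0.08], [-0.22, 0.21]]
[ 0.499  -0.0469] -6.010672811953129 -0.01544790819110298 [[0.28, 0.14], [-0.01, -0.15], [0.01, -0.01], [-0.28, 0.02]]
[ 0.4996 -0.0431] -6.654358268350259 -0.005061286695704922 [[0.02, -0.09], [0.07, 0.22], [0.0, -0.27], [-0.1, 0.15]]
[ 0.7114 -0.047 ] 5.753844541198735 -0.005105301471215909 [[-0.46, 0.23], [0.31, -0.8], [0.09, 0.04], [0.0, 0.27], [0.41, 0.32], [-0.0, 0.45], [-0.59, -0.61]]
[ 0.7148 -0.0484] 5.218864060393046 -0.026658758764722696 [[-0.13, 0.46], [0.36, -0.38], [-0.22, -0.06], [-0.02, -0.02]]
[ 0.7224 -0.0319] 6.580889510183089 -0.02630741693218871 [[-0.18, 0.16], [0.36, 0.24], [-0.19, -0.41]]
```

```bash
cat >> h.py <<'E'
def fit0(obs,p0):
    r=lambda p:np.concatenate([(proj(n,T(p,M))-uv).ravel() for n,M,uv in obs])
    s=least_squares(r,p0); return s.x,np.round(s.fun,2).reshape(-1,2).tolist()
from scipy.spatial.transform import Rotation as R
def delta(pos,rpy,st=None):
    "units for handwheel from commanded pose (pos0,rpy0) to target"
    p0,r0=st; R0=R.from_euler('xyz',r0,degrees=True); R1=R.from_euler('xyz',rpy,degrees=True)
    return np.round(R0.inv().apply(np.array(pos)-p0)/.75,4),np.round((R0.inv()*R1).as_rotvec()/np.pi,4)
E
python3 - <<'E'
from h import *
np.set_printoptions(suppress=True,precision=4)
bt=full("top",[(91,405),(359,433),(345,590),(78,563)]);bs=full("scene",[(230,100),(347,358),(138,423),(38,150)])
at=full("top",[(168,55),(250,51),(269,200),(183,208)]);as_=full("scene",[(732,130),(575,212),(513,146)])
b,r=fit0([("top",B,bt),("scene",B,bs)],[.5,0,0]);print(b,np.degrees(b[2]),r)
a,r=fit0([("top",A,at),("scene",A[[1,2,3]],as_)],[.7,0,0]);print(a,np.degrees(a[2]),r)
inv=lambda n,uv:np.round((uv-np.array(crop[n][1:])+.5)*crop[n][0]-.5)
for n in crop:
    print(n,"noses,throat",inv(n,proj(n,T(b,[[.122,.026,.024],[.122,-.026,.024],[.062,0,.028]]))).tolist(),
     "eye near top/far top/near base",inv(n,proj(n,T(a,[[-.032,0,.04],[.032,0,.04],[-.032,0,.005]]))).tolist())
# independent triangulation of nose tips: top (200,275),(284,284); scene (443,155),(485,231)
def tri(pt,ps): return least_squares(lambda P:np.r_[(proj("top",P)-full("top",pt)).ravel(),(proj("scene",P)-full("scene",ps)).ravel()],[.6,0,0]).x
print(tri((200,275),(443,155)),tri((284,284),(485,231)),T(b,[[.122,.026,.024],[.122,-.026,.024]]))
eye=T(a,[-.032,0,.026])[0];g=T(b,[.086,0,.03])[0];print("eye",eye,"grasp",g)
y=np.degrees(b[2])
print(delta([g[0],g[1],.12],[180,0,180+y],([.2262,.583,.248],[180,0,158.755])))
E
```

```text
[ 0.4986 -0.0463 -0.1108] -6.350583478222592 [[0.18, -0.09], [0.57, 0.02], [0.35, 0.57], [-0.62, 0.18], [-0.03, -0.47], [0.44, -0.04], [0.23, -0.32], [-0.28, -0.07]]
[ 0.71   -0.048   0.1042] 5.972318446499104 [[-0.11, 0.37], [0.73, -0.73], [0.66, 0.23], [0.5, 0.53], [0.4, -0.57], [-0.05, -0.33], [-0.75, -1.4]]
scene noses,throat [[438.0, 149.0], [484.0, 237.0], [330.0, 224.0]] eye near top/far top/near base [[570.0, 109.0], [686.0, 51.0], [565.0, 161.0]]
top noses,throat [[199.0, 277.0], [291.0, 286.0], [235.0, 388.0]] eye near top/far top/near base [[230.0, 175.0], [217.0, 62.0], [226.0, 183.0]]
[ 0.6244 -0.035   0.0205] [ 0.619  -0.0821  0.0227] [[ 0.6227 -0.0339  0.024 ]
 [ 0.617  -0.0856  0.024 ]]
eye [ 0.6782 -0.0513  0.026 ] grasp [ 0.5841 -0.0558  0.03  ]
(array([-0.7534, -0.6209,  0.1707]), array([ 0.    ,  0.    , -0.0827]))
```

```bash
python3 -m handwheel '[[[-0.7534,-0.6209,0.1207],[0,0,-0.0827],1],[[-0.7534,-0.6209,0.1207],[0,0,-0.0827],1],[[-0.7534,-0.6209,0.1207],[0,0,-0.0827],1],[[-0.7534,-0.6209,0.1207],[0,0,-0.0827],1],[[-0.7534,-0.6209,0.1207],[0,0,-0.0827],1],[[-0.7534,-0.6209,0.1207],[0,0,-0.0827],1],[[-0.7534,-0.6209,0.1207],[0,0,-0.0827],1],[[-0.7534,-0.6209,0.1207],[0,0,-0.0827],1],[[-0.7534,-0.6209,0.1207],[0,0,-0.0827],1],[[-0.7534,-0.6209,0.1207],[0,0,-0.0827],1],[[-0.7534,-0.6209,0.1207],[0,0,-0.0827],1],[[-0.7534,-0.6209,0.1207],[0,0,-0.0827],1],[[-0.7534,-0.6209,0.1207],[0,0,-0.0827],1],[[-0.7534,-0.6209,0.1207],[0,0,-0.0827],1],[[-0.7534,-0.6209,0.1207],[0,0,-0.0827],1],[[-0.7534,-0.6209,0.1207],[0,0,-0.0827],1],[[-0.7534,-0.6209,0.1207],[0,0,-0.0827],1],[[-0.7534,-0.6209,0.1207],[0,0,-0.0827],1],[[-0.7534,-0.6209,0.1207],[0,0,-0.0827],1],[[-0.7534,-0.6209,0.1207],[0,0,-0.0827],1]]'
```

```text
t: 1.77
tool_pos: [0.5842, -0.0577, 0.1567]
tcp_rot: [180.0, -0.1, 173.5]
ft_force: [-0.3, 0.7, -0.2]
finger_gap: 0.0852
grasp_force: 0.0
```

```bash
python3 -m handwheel '[[[0,0,0.04],[0,0,0],1],[[0,0,0.08],[0,0,0],1],[[0,0,0.12],[0,0,0],1],[[0,0,0.145],[0,0,0],1],[[0,0,0.16],[0,0,0],1],[[0,0,0.17],[0,0,0],1],[[0,0,0.174],[0,0,0],1],[[0,0,0.174],[0,0,0],1],[[0,0,0.174],[0,0,0],1]]'
python3 - <<'E'
from bench import robot
import cv2
c=robot.camera("scene")["color"][:,:,::-1]; cv2.imwrite("pics/s2.png",cv2.resize(c[190:300,210:360],None,fx=5,fy=5,interpolation=cv2.INTER_CUBIC))
E
```

```text
t: 2.52
tool_pos: [0.5854, -0.0563, 0.0288]
tcp_rot: [-180.0, 0.1, 173.7]
ft_force: [-0.6, -0.3, 0.8]
finger_gap: 0.0855
grasp_force: 0.0
```

View pics/s2.png

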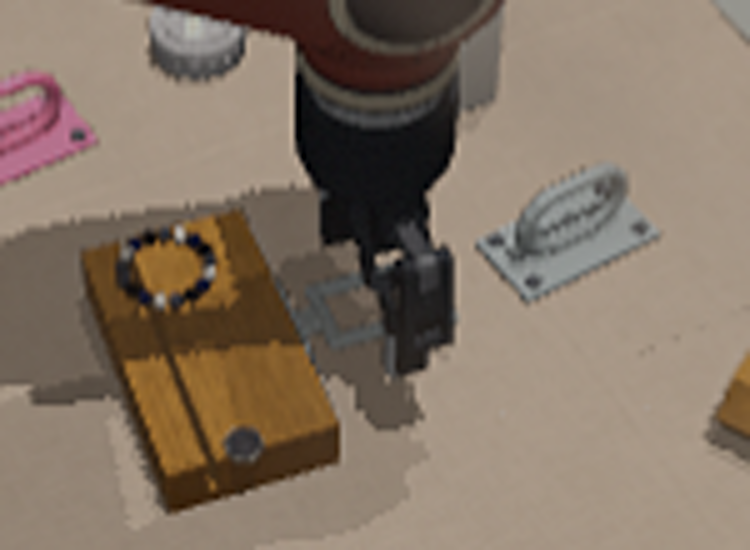

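The fingers straddle the hook, with one in front of the arms at crop (415,310), and the block hasn't moved. I'll close gently.

```bash
python3 -m handwheel '[[[0,0,0],[0,0,0],0.5],[[0,0,0],[0,0,0],0.3],[[0,0,0],[0,0,0],0.2],[[0,0,0],[0,0,0],0.1],[[0,0,0],[0,0,0],0],[[0,0,0],[0,0,0],-0.1],[[0,0,0],[0,0,0],-0.2],[[0,0,0],[0,0,0],-0.3],[[0,0,0],[0,0,0],-0.3],[[0,0,0],[0,0,0],-0.3]]' 30
```

```text
t: 3.4
tool_pos: [0.5846, -0.0561, 0.0276]
tcp_rot: [180.0, 0.0, 173.6]
ft_force: [-1.0, 1.7, 4.5]
finger_gap: 0.0409
grasp_force: 32.9
```

Run:
```python
from h import *
st=([.5841,-.0558,.027],[180,0,173.65])
print(delta([.6295,-.0564,.027],[180,0,185.97],st))
```

```text
(array([-0.0603,  0.0059,  0.    ]), array([ 0.    ,  0.    , -0.0684]))
```

```bash
python3 -m handwheel '[[[-0.005,0.0005,0],[0,0,-0.006],-0.3],[[-0.01,0.001,0],[0,0,-0.012],-0.3],[[-0.015,0.0015,0],[0,0,-0.018],-0.3],[[-0.02,0.002,0],[0,0,-0.024],-0.3],[[-0.025,0.0025,0],[0,0,-0.03],-0.3],[[-0.03,0.003,0],[0,0,-0.036],-0.3],[[-0.035,0.0035,0],[0,0,-0.042],-0.3],[[-0.04,0.004,0],[0,0,-0.048],-0.3],[[-0.045,0.0045,0],[0,0,-0.054],-0.3],[[-0.05,0.005,0],[0,0,-0.06],-0.3],[[-0.055,0.0055,0],[0,0,-0.065],-0.3],[[-0.06,0.006,0],[0,0,-0.0684],-0.3],[[-0.06,0.006,0],[0,0,-0.0684],-0.3],[[-0.06,0.006,0],[0,0,-0.0684],-0.3]]'
python3 - <<'E'
from bench import robot
import cv2
c=robot.camera("scene")["color"][:,:,::-1]; c=cv2.resize(c[205:295,225:355],None,fx=6,fy=6,interpolation=cv2.INTER_CUBIC)
d=robot.camera("top")["color"][:,:,::-1]; cv2.imwrite("pics/t3full.png",d); d=cv2.resize(d[150:265,265:355],None,fx=4.8,fy=4.8,interpolation=cv2.INTER_CUBIC)
cv2.imwrite("pics/s3.png",c);cv2.imwrite("pics/t3.png",d)
E
```

```text
t: 4.57
tool_pos: [0.6275, -0.0566, 0.0263]
tcp_rot: [179.9, -0.4, -174.0]
ft_force: [-6.5, 1.8, 6.5]
finger_gap: 0.041
grasp_force: 33.1
```

View pics/s3.png

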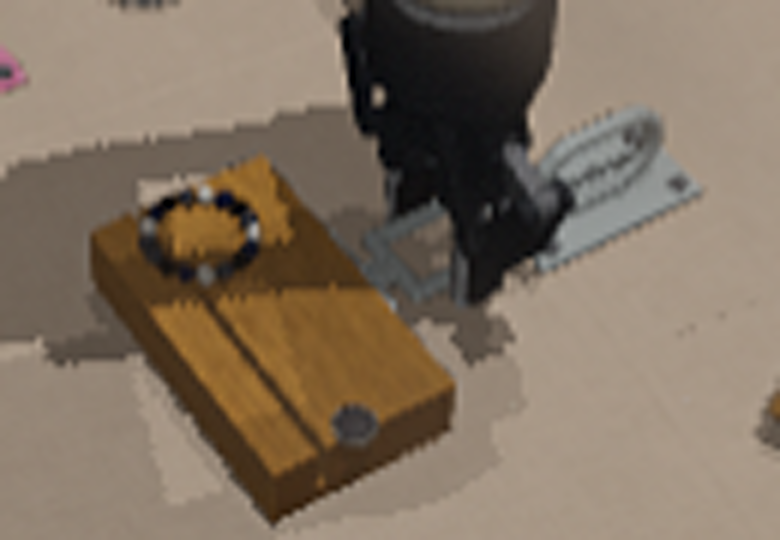

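View pics/t3.png

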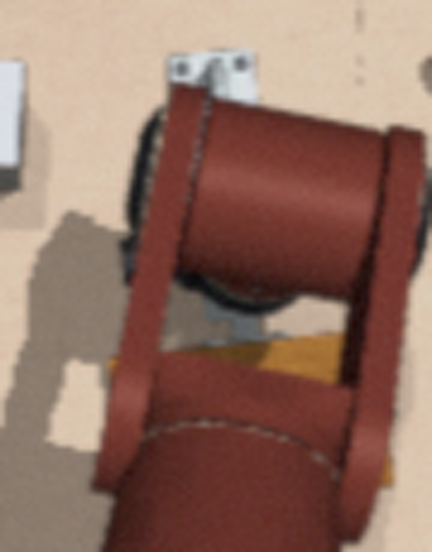

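The scene crop shows the block's top corners at (268,153), (456,387), (270,470) and (90,232), still gripped. The arm hides the top view. I'll refit the block's pose from the scene view, correcting for the earlier scene-only bias.

Run:
```python
from h import *
np.set_printoptions(suppress=True,precision=4)
b0,_=fit0([("scene",B,full("scene",[(230,100),(347,358),(138,423),(38,150)]))],[.5,0,0])
b1,r=fit0([("scene",B,full("scene",[(268,153),(456,387),(270,470),(90,232)],{"scene":(6,225,205)}))],[.5,0,0])
a1,_=fit0([("scene",A[[1,2,3]],full("scene",[(732,130),(575,212),(513,146)]))],[.7,0,0])
for p in(b0,b1,a1):print(p[:2],np.degrees(p[2]))
print(r)
m=T(b1,[.110,0,.024])[0];e=T(a1,[-.032,0,.026])[0];m0=T(b0,[.086,0,0])[0];g=T(b1,[.086,0,0])[0]
print("grasp pt",m0,g,"scene-only mouth",m,"eye",e)
u=b1[2];d=e-m;print("eye in mouth frame",d[0]*np.cos(u)+d[1]*np.sin(u),-d[0]*np.sin(u)+d[1]*np.cos(u))
```

```text
[ 0.4981 -0.0468] -6.671981877600661
[ 0.5418 -0.0644] 4.604089573301302
[ 0.7089 -0.0501] 6.8840786996865795
[[-0.08, -0.49], [0.05, -0.51], [-0.06, 1.3], [0.09, -0.51]]
grasp pt [ 0.5835 -0.0568  0.    ] [ 0.6275 -0.0575  0.    ] scene-only mouth [ 0.6515 -0.0556  0.024 ] eye [ 0.6771 -0.054   0.026 ]
eye in mouth frame 0.02568893973027444 -0.0004540646489435969
```

Mouth to eye is 25.7 mm ahead and under 1 mm off sideways, so I'll push straight in.

```bash
python3 -m handwheel '[[[-0.006,0,0],[0,0,0],-0.3],[[-0.012,0,0],[0,0,0],-0.3],[[-0.018,0,0],[0,0,0],-0.3],[[-0.024,0,0],[0,0,0],-0.3],[[-0.03,0,0],[0,0,0],-0.3],[[-0.035,0,0],[0,0,0],-0.3],[[-0.04,0,0],[0,0,0],-0.3],[[-0.045,0,0],[0,0,0],-0.3],[[-0.05,0,0],[0,0,0],-0.3],[[-0.055,0,0],[0,0,0],-0.3]]'
python3 -m handwheel '[[[-0.004,0,0],[0,0,0],-0.3],[[-0.008,0,0],[0,0,0],-0.3],[[-0.012,0,0],[0,0,0],-0.3],[[-0.016,0,0],[0,0,0],-0.3],[[-0.02,0,0],[0,0,0],-0.3],[[-0.02,0,0],[0,0,0],-0.3]]'
```

```text
t: 5.5
tool_pos: [0.6646, -0.0528, 0.0242]
tcp_rot: [179.9, -1.0, -173.9]
ft_force: [-16.4, -1.5, 6.8]
finger_gap: 0.0413
grasp_force: 33.2
t: 6.0
tool_pos: [0.6826, -0.0504, 0.0252]
tcp_rot: [179.9, -0.5, -174.0]
ft_force: [-6.0, 3.2, 3.6]
finger_gap: 0.0414
grasp_force: 32.9
```

```bash
python3 -m handwheel '[[[-0.0025,0,0],[0,0,0],-0.3],[[-0.005,0,0],[0,0,0],-0.3],[[-0.007,0,0],[0,0,0],-0.3],[[-0.007,0,0],[0,0,0],-0.3]]'
python3 - <<'E'
from bench import robot
import cv2
c=robot.camera("scene")["color"][:,:,::-1]; c=cv2.resize(c[195:285,235:365],None,fx=6,fy=6,interpolation=cv2.INTER_CUBIC)
cv2.imwrite("pics/s4.png",c)
E
```

```text
t: 6.33
tool_pos: [0.6889, -0.0503, 0.0257]
tcp_rot: [180.0, -0.3, -174.0]
ft_force: [-4.8, -0.3, 2.6]
finger_gap: 0.041
grasp_force: 32.8
```

View pics/s4.png

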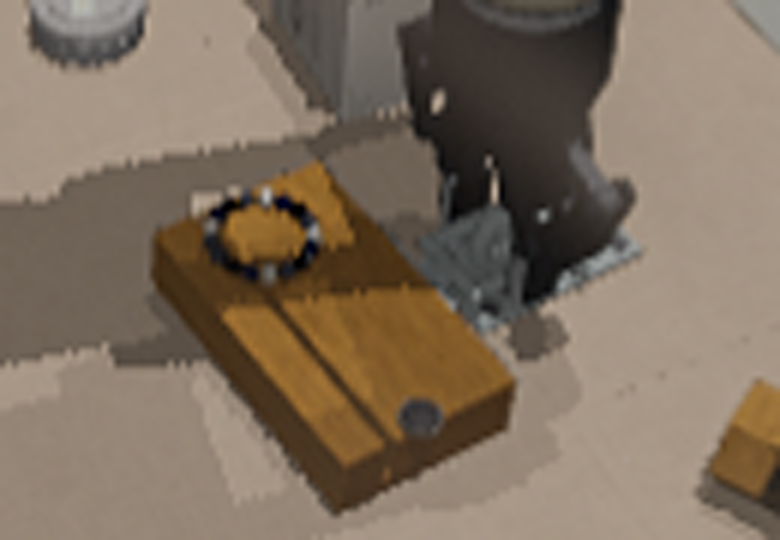

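Only sliding drag remains after the peak, so the gate has snapped past the bar. Next is the gentle draw back.

```bash
python3 -m handwheel '[[[0.005,0,0],[0,0,0],-0.3],[[0.01,0,0],[0,0,0],-0.3],[[0.015,0,0],[0,0,0],-0.3],[[0.02,0,0],[0,0,0],-0.3],[[0.025,0,0],[0,0,0],-0.3],[[0.03,0,0],[0,0,0],-0.3],[[0.034,0,0],[0,0,0],-0.3],[[0.034,0,0],[0,0,0],-0.3]]'
python3 -m handwheel '[[[0.0015,0,0],[0,0,0],-0.3],[[0.003,0,0],[0,0,0],-0.3],[[0.004,0,0],[0,0,0],-0.3],[[0.004,0,0],[0,0,0],-0.3]]'
```

```text
t: 7.05
tool_pos: [0.6648, -0.0533, 0.0273]
tcp_rot: [-180.0, -0.0, -174.0]
ft_force: [2.4, -0.3, 0.1]
finger_gap: 0.0411
grasp_force: 32.5
t: 7.38
tool_pos: [0.6633, -0.0534, 0.0276]
tcp_rot: [-180.0, 0.2, -174.1]
ft_force: [6.2, 0.2, -1.8]
finger_gap: 0.0408
grasp_force: 32.4
```

```bash
python3 -m handwheel '[[[0.0015,0,0],[0,0,0],-0.3],[[0.003,0,0],[0,0,0],-0.3],[[0.003,0,0],[0,0,0],-0.3]]'
python3 -m handwheel '[[[0.0015,0,0],[0,0,0],-0.3],[[0.003,0,0],[0,0,0],-0.3],[[0.003,0,0],[0,0,0],-0.3]]'
```

```text
t: 7.63
tool_pos: [0.6628, -0.0534, 0.0278]
tcp_rot: [-180.0, 0.4, -174.1]
ft_force: [13.0, 1.7, -6.1]
finger_gap: 0.0411
grasp_force: 31.9
t: 7.88
tool_pos: [0.6625, -0.0535, 0.0279]
tcp_rot: [-179.9, 0.7, -174.1]
ft_force: [19.4, 2.3, -10.3]
finger_gap: 0.0413
grasp_force: 32.2
```

The gate holds against about 19 N. I'll relax the pull and let go.

```bash
python3 -m handwheel '[[[-0.003,0,0],[0,0,0],-0.3],[[-0.006,0,0],[0,0,0],-0.3],[[-0.008,0,0],[0,0,0],-0.3],[[-0.008,0,0],[0,0,0],-0.3]]'
python3 -m handwheel '[[[0,0,0],[0,0,0],-0.05],[[0,0,0],[0,0,0],0.05],[[0,0,0],[0,0,0],0.2],[[0,0,0],[0,0,0],0.5],[[0,0,0],[0,0,0],0.8],[[0,0,0],[0,0,0],0.9],[[0,0,0],[0,0,0],0.9],[[0,0,0],[0,0,0],0.9],[[0,0,0],[0,0,0],0.9]]'
```

```text
t: 8.22
tool_pos: [0.6636, -0.0533, 0.0271]
tcp_rot: [-180.0, -0.1, -174.0]
ft_force: [2.8, 0.1, 0.2]
finger_gap: 0.041
grasp_force: 33.4
t: 8.97
tool_pos: [0.6639, -0.0532, 0.0273]
tcp_rot: [180.0, -0.0, -174.0]
ft_force: [-1.2, 0.0, 0.1]
finger_gap: 0.081
grasp_force: 0.0
```

```bash
python3 -m handwheel '[[[0,0,-0.01],[0,0,0],0.9],[[0,0,-0.03],[0,0,0],0.9],[[0,0,-0.06],[0,0,0],0.9],[[0,0,-0.1],[0,0,0],0.9],[[0,0,-0.15],[0,0,0],0.9],[[0,0,-0.2],[0,0,0],0.9],[[0,0,-0.25],[0,0,0],0.9],[[0.05,-0.05,-0.28],[0,0,0],0.9],[[0.1,-0.1,-0.28],[0,0,0],0.9],[[0.15,-0.15,-0.28],[0,0,0],0.9],[[0.2,-0.2,-0.28],[0,0,0],0.9],[[0.2,-0.25,-0.28],[0,0,0],0.9],[[0.2,-0.3,-0.28],[0,0,0],0.9],[[0.2,-0.35,-0.28],[0,0,0],0.9],[[0.2,-0.4,-0.28],[0,0,0],0.9],[[0.2,-0.4,-0.28],[0,0,0],0.9],[[0.2,-0.4,-0.28],[0,0,0],0.9]]'
python3 - <<'E'
from bench import robot
import cv2,numpy as np
c=robot.camera("scene")["color"][:,:,::-1]; c=cv2.resize(c[195:285,235:335],None,fx=4.5,fy=4.5,interpolation=cv2.INTER_CUBIC)
d=robot.camera("top")["color"][:,:,::-1]; d=cv2.resize(d[150:240,275:345],None,fx=4.5,fy=4.5,interpolation=cv2.INTER_CUBIC)
cv2.imwrite("pics/f.png",np.hstack([c,d]))
E
```

```text
t: 10.38
tool_pos: [0.5451, -0.372, 0.2391]
tcp_rot: [-179.8, 0.1, -174.3]
ft_force: [-0.5, 0.4, 0.2]
finger_gap: 0.0809
grasp_force: 0.0
```

View pics/f.png

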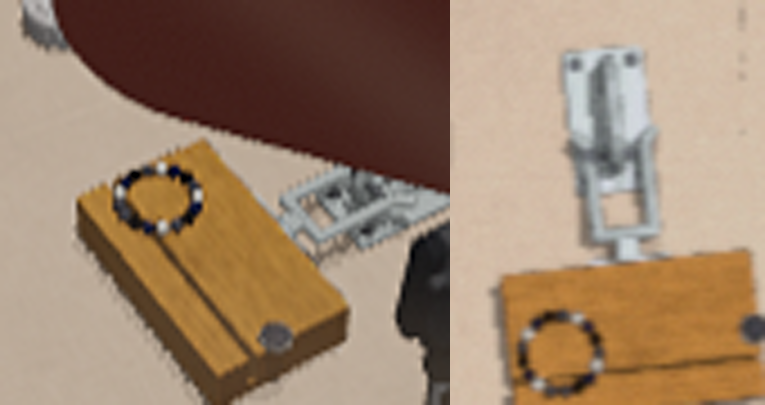

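The top view (right half) shows the eye's near end at about (612,165) between the hook's arms, just inside the noses, with the block behind it. This fits the shut gate that held the tug. The robot is clear, so I'm handing in.

```bash
python3 -c "
from bench import robot
print(robot.hand_in())"
```

```text
the job is handed in; nothing more can be done
None
```

The hook is clipped onto the anchor's near eye, the gate held a tug of about 19 N, and the block was released with the robot clear; I handed the job in at about 10.5 s, and no verdict came back.

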